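# Pack out the bench press until the ram bites on the engine cylinder, and hold it

## Task

The press ram runs out of stroke before it reaches the finned engine cylinder: hang horseshoe packing pieces from the wooden rack over the guide rail, between ram and cylinder flange, one by one, until pushing the ram's handle squeezes the stack firmly against the cylinder before the ram reaches its stop. Use no more pieces than that takes (trying the ram after each one tells you), leave the spare ones in the rack and everything else on the bench where it is. Finish while still pushing the ram by its handle, holding the stack tight: the ram springs back if let go.

Things in the scene. Friction and masses are not known exactly. Their poses are not given: they have to be found in the camera images.
- press: fixed bench press, grey base 360 x 110 x 30 mm; origin under its middle on the bench, +x along the rail from ram to finned cylinder, z up. Bare 20 mm square steel rail along x at y = 0, top 90 mm above the bench. Ram on the -x part, its handle (140 mm) is the tallest part. Fixed finned engine cylinder at the +x part, 82 mm across, top 121 mm high, its square base flange facing the ram.
- rail_gap (a point): point on the rail's top centre line, 90 mm above the bench, axes as the press's, 20 mm ahead (+x) of the ram's front face when it is back; pieces are well hung here: 40 mm of rail ahead of the ram are free while another piece is needed. Flange: 24 to 44 mm ahead of this point, untold; ram face at its stop: 20 mm ahead, so 4 to 24 mm stay open.
- ram (a joint): ram travel, 0 = back (rests there by itself), 0.040 = end of stroke (hard stop), grows along the press's +x. Spring resists with 2 N at 0, 4 N at 0.040, and returns it when let go. If a firm push of about 12 N stops short of 0.040, the packing bites. Less than 2 mm short may be too loose; one piece more is then still right.
- ram_handle (a point): middle of the rear (-x) face of the upright handle plate on the ram, 125 mm above the bench, axes as the press's; plate 44 mm wide (y), 12 mm thick, 100 to 140 mm above the bench. Nothing behind it rises above the rail top (90 mm): fingers fit there to push along +x. The ram's front face is 52 mm ahead of this point.
- rack: fixed wooden block 160 x 85 x 35 mm with four slots in a row along its x, 36 mm apart, each 12 x 50 mm and 22 mm deep; origin under its middle on the bench. Holds the four packing pieces upright, thickness along its x; their tops are 88 mm above the bench.
- shim0_mid (a point): steel horseshoe packing piece (all four alike), up to 0.17 kg: plate 10 mm thick (x), 48 wide (y), 75 tall (z up), slot 28 wide and 45 high open at the bottom; the solid upper 30 mm is gripped across the 48 mm. Point: 37.5 mm above the feet, 22.5 below the solid part's middle. Hung astride the rail it is 82.5 mm above the bench; stands by itself, slides along the rail.
- shim1_mid (a point): packing piece exactly like shim0; the point is half-way up, 37.5 mm above its feet, axes likewise.
- shim2_mid (a point): packing piece exactly like shim0; the point is half-way up, 37.5 mm above its feet, axes likewise.
- shim3_mid (a point): packing piece exactly like shim0; the point is half-way up, 37.5 mm above its feet, axes likewise.
- piston: loose bare piston, 42 mm diameter, 38 mm high, standing; a bystander, leave it where it is. Origin at the underside
- wrench: loose steel open wrench lying flat; a bystander, leave it where it is. Origin at the underside, middle of the tool
- screwdriver: loose screwdriver with black handle lying flat; a bystander, leave it where it is. Origin at the underside, middle of the tool
- flywheel: loose dark disc 100 mm across, 30 mm high; a bystander, leave it where it is. Origin at the underside
- carburettor: loose small aluminium carburettor about 45 x 50 mm, 47 mm high; a bystander, leave it where it is. Origin at the underside
- starter_cover: loose grey plastic dish 120 mm across, 30 mm high; a bystander, leave it where it is. Origin at the underside
- grease_jar: loose amber jar 60 mm diameter, 70 mm high; a bystander, leave it where it is. Origin at the underside

How it is judged (in metres and radians):
On the way, in this order (a step that is already met when the one before it is completed fails the run):
1. a packing piece hangs on the rail between ram and cylinder, let go ((((x of shim0_mid in the frame of press between -0.045 and 0.035 m and y of shim0_mid in the frame of press between -0.008 and 0.008 m and z of shim0_mid in the frame of press between 0.077 and 0.088 m and angle between shim0_mid's own z axis and vertical below 0.2 rad) and contact force between shim0 and the fingers below 0.2 N) or ((x of shim1_mid in the frame of press between -0.045 and 0.035 m and y of shim1_mid in the frame of press between -0.008 and 0.008 m and z of shim1_mid in the frame of press between 0.077 and 0.088 m and angle between shim1_mid's own z axis and vertical below 0.2 rad) and contact force between shim1 and the fingers below 0.2 N) or ((x of shim2_mid in the frame of press between -0.045 and 0.035 m and y of shim2_mid in the frame of press between -0.008 and 0.008 m and z of shim2_mid in the frame of press between 0.077 and 0.088 m and angle between shim2_mid's own z axis and vertical below 0.2 rad) and contact force between shim2 and the fingers below 0.2 N) or ((x of shim3_mid in the frame of press between -0.045 and 0.035 m and y of shim3_mid in the frame of press between -0.008 and 0.008 m and z of shim3_mid in the frame of press between 0.077 and 0.088 m and angle between shim3_mid's own z axis and vertical below 0.2 rad) and contact force between shim3 and the fingers below 0.2 N))), for 0.2 s.
2. the ram is pushed and squeezes the packing against the cylinder flange before its stop ((contact force between ram and shim0 above 4 N or contact force between ram and shim1 above 4 N or contact force between ram and shim2 above 4 N or contact force between ram and shim3 above 4 N) and value of joint ram above 0.028 m and contact force between any of the fingers, the arm and ram above 4 N), for 0.2 s.
At the end, for the whole second after the job is handed in: The robot pushes the ram and the ram squeezes the packing, each with above 4 N; ram at rest with travel above 28 mm; every piece hangs upright astride the rail between ram and flange (8 mm sideways) or stands in the rack; fingers touch no piece (all of step 2 and ((x of shim0_mid in the frame of press between -0.045 and 0.035 m and y of shim0_mid in the frame of press between -0.008 and 0.008 m and z of shim0_mid in the frame of press between 0.077 and 0.088 m and angle between shim0_mid's own z axis and vertical below 0.2 rad) or (x of shim0_mid in the frame of rack between -0.07 and 0.07 m and y of shim0_mid in the frame of rack between -0.012 and 0.012 m and z of shim0_mid in the frame of rack between 0.044 and 0.057 m)) and ((x of shim1_mid in the frame of press between -0.045 and 0.035 m and y of shim1_mid in the frame of press between -0.008 and 0.008 m and z of shim1_mid in the frame of press between 0.077 and 0.088 m and angle between shim1_mid's own z axis and vertical below 0.2 rad) or (x of shim1_mid in the frame of rack between -0.07 and 0.07 m and y of shim1_mid in the frame of rack between -0.012 and 0.012 m and z of shim1_mid in the frame of rack between 0.044 and 0.057 m)) and ((x of shim2_mid in the frame of press between -0.045 and 0.035 m and y of shim2_mid in the frame of press between -0.008 and 0.008 m and z of shim2_mid in the frame of press between 0.077 and 0.088 m and angle between shim2_mid's own z axis and vertical below 0.2 rad) or (x of shim2_mid in the frame of rack between -0.07 and 0.07 m and y of shim2_mid in the frame of rack between -0.012 and 0.012 m and z of shim2_mid in the frame of rack between 0.044 and 0.057 m)) and ((x of shim3_mid in the frame of press between -0.045 and 0.035 m and y of shim3_mid in the frame of press between -0.008 and 0.008 m and z of shim3_mid in the frame of press between 0.077 and 0.088 m and angle between shim3_mid's own z axis and vertical below 0.2 rad) or (x of shim3_mid in the frame of rack between -0.07 and 0.07 m and y of shim3_mid in the frame of rack between -0.012 and 0.012 m and z of shim3_mid in the frame of rack between 0.044 and 0.057 m)) and velocity of joint ram between -0.005 and 0.005 m/s and contact force between each of shim0, shim1, shim2, shim3 and the fingers below 0.2 N); the arm keeps its last pose, push and grip.
It fails at once if a bystander on the bench is shoved more than 30 mm (distance of any of piston, wrench, screwdriver, flywheel, carburettor, starter_cover, grease_jar from where it was at the start of the episode above 0.03 m).
It also fails if it takes over 72 s, if anything falls off the work surface, if the arm or the gripper's body presses on something with over 40 N, if the wrist force passes 120 N, or if a joint passes its speed limit or range.

## Robot

A 6-joint arm with a two-finger parallel gripper is mounted at the origin on the work surface. World frame = base frame: x ahead of the robot, y to its left, z up, the work surface at z = 0. Lengths are in mm, angles in rad, forces in N, time in s.
With the tool pointing down it reaches from about 350 to 875 mm from the base axis. Payload 4.2 kg.
Tool frame: the origin (TCP) lies midway between the tips of the shut fingers; the grasp point (between the pads) lies 19 mm behind it; z points along the fingers, y is the direction in which the jaws open and shut (so a half turn about z gives the same grasp; the last joint's range is limited). The gripper opens to 85 mm and grips with 20 to 120 N. Pads are 22 mm wide; open, the fingers measure 114 mm over their backs; the gripper's body (76 mm by 85 mm) begins 54 mm behind the grasp point. The pads swing forward as they close: fully open they stand 13 mm farther back than shut.
Start: joints at [1.51, 0.385, 0.008, 0, -1.194, -0.259], TCP at [196.453, 593.3, 231.312] pointing down, gripper open.
Joint ranges: [-3.14, 3.14], [-1.21, 2.06], [-1.07, 1.41], [-3.16, 2.05], [-2.99, -0.16], [-3.1, 3.1]. Speed limits (rad/s): [2.79, 2.79, 3.14, 3.14, 3.14, 3.14].

## Interface

Orientations are given as a unit quaternion [x, y, z, w].
In Python, from bench import arm, eyes, nets gives the robot as it stands.
- The arm moves only by the tool jog_arm, never from a script. Its argument "rows" is a list of rows, each a list of 3 entries, a list of its own where there are three numbers: the shift along the tool's x, y, z in cm, then the turn, a rotation vector about the tool's x, y, z in degrees, then the finger opening in cm, from 0 to 8.54. In form: [[[x, y, z], [ax, ay, az], jaw], ...]. A call has 1 to 10 rows; each row shifts and turns the commanded pose from where the row before left it, along the tool's axes as they then stand; what a row does not reach is not made up. A row lasts 1/8 s, in which the tool goes at most 62.5 mm and 10.7 degrees, less where a joint would pass 70% of its speed; a pose out of reach is approached as far as the arm can. A call with a gripper value outside its range is refused whole. The fingers move at their own pace and stop on an object; the grip force is fixed at half the most. Time passes only in rows, so rows that do not move let the fingers close. It gives the time, the measured TCP pose, the force and the opening at its end, in the units of the state.
- arm.read_state(): the state, without advancing time (a new reading comes with each control period).
- eyes.get_image(name): name is "side" or "top" or "wrist"; returns the picture (400x640x3 uint8, red, green, blue); there is no depth.
- eyes.camera_model(name): a dict with "K" (3x3 intrinsics, pixels), "rvec" (rotation vector, rad) and "tvec" (3), from world to camera coordinates, as OpenCV has them. Camera axes: x right, y down, z forward; pixel columns grow to the right and rows downward; lengths in mm; the calibration is good to about 2 mm. A picture is of the moment at which its call begins: read the wrist's pose just before it. camera_model takes no time and is no camera call; for the wrist camera it gives the pose at the moment of the call.
- arm.job_done(): hands the job in, once; it reports no verdict.
Trained networks look in the newest picture that a camera, given by its name, has taken for a name from the list of things; names that differ only in an ending like _2 or _b are one class to them, and where a whole thing is asked for, a point or a joint stands for the part that bears it (a point fixed in the world has none). Each returns a list of dicts, best first, with "conf" (0 to 1); they miss things now and then, are a little off and sometimes report something else, mostly with a low value. They report only what shows in the picture. A call takes as long as a camera call.
- nets.boxes_of(camera, name): "position" ([column, row] as shares, 0 to 1, of the picture: columns of its width, rows of its height, amid what is visible of it).
The state is a dict: "clock": time; "joints": joint angles; "joint_vel": joint speeds; "joint_efforts": joint torques, N m; "position": TCP position; "ee_rot": TCP orientation; "contact_force": force on the tool from outside, world axes, zero at the start; "wrist_torque": the same for the moment, N m; "gripper_width": finger opening in mm.
Only numpy, scipy, OpenCV 4.12 (cv2) and the standard library are available. Lean on these libraries where they do the work, as an engineer would, in place of code of your own. Each camera call takes 0.05 s, during which the arm holds its last target.

## Working session

There is one attempt and no reset: what is moved stays moved. The work goes in short steps, Python scripts to look and compute and a tool call to move; the robot and the scene stay as the last step left them, time stands still between calls to the robot, and variables do not carry over. Pictures are saved under pics/ and viewed, and the job is handed in when it is done.

Besides the shell and the picture viewer there is one more tool, called by a JSON object that holds its "name" and its "arguments". jog_arm: Moves the arm, as the interface text tells. Its arguments: {"type":"object","properties":{"rows":{"type":"array","items":{"type":"array"}}},"required":["rows"]}

```bash
mkdir -p pics; ls
python3 - <<'E'
from bench import arm, eyes, nets
import cv2
print(arm.read_state())
for c in ["side","top","wrist"]:
    im=eyes.get_image(c); cv2.imwrite(f"pics/{c}0.png",im[:,:,::-1])
    m=eyes.camera_model(c); print(c,m)
    for n in ["press","ram","ram_handle","rack","shim0_mid","shim1_mid","rail_gap"]:
        try: print(n,[( [round(p[0]*640),round(p[1]*400)],round(d["conf"],2)) for d in nets.boxes_of(c,n) for p in [d["position"]]][:5])
        except Exception as e: print(n,e)
E
```

```text
pics
{'clock': 0.0, 'joints': array([ 1.50960651e+00,  3.85554945e-01,  6.63621783e-03, -4.91298056e-04,
       -1.19397172e+00, -2.58627776e-01]), 'joint_vel': array([ 3.24965039e-04, -2.00966440e-03,  1.85057905e-03, -3.99604894e-04,
       -2.44392185e-04,  8.35438480e-05]), 'joint_efforts': array([-1.08749988e-03, -3.92288303e+01,  1.88398898e+01,  4.18604761e+00,
       -4.69316772e-03, -5.01479050e-06]), 'position': array([196.28064492, 592.77760774, 230.22774725]), 'ee_rot': array([ 9.87226808e-01, -1.59317547e-01, -1.24010407e-04,  1.06446538e-03]), 'contact_force': array([-0.12354153, -0.54387268,  0.56526026]), 'wrist_torque': array([ 2.61038420e-05,  1.80008346e-02, -2.90041873e-02]), 'gripper_width': 85.58960308614348}
side {'K': array([[449.35783951,   0.        , 321.73578853],
       [  0.        , 449.35783951, 200.15806507],
       [  0.        ,   0.        ,   1.        ]]), 'rvec': array([ 2.04390008, -0.45855401,  0.27137976]), 'tvec': array([-561.26467738,  239.04685372, 1040.44958234])}
press [([279, 217], 0.61)]
ram [([278, 198], 0.6), ([324, 280], 0.2)]
ram_h
[... 406 characters left out ...]
3683228,  607.01093708, 1498.07218875])}
press [([286, 231], 0.55), ([391, 253], 0.37), ([351, 203], 0.36)]
ram [([293, 228], 0.58), ([398, 170], 0.56), ([389, 254], 0.53)]
ram_handle []
rack [([386, 249], 0.88)]
shim0_mid [([383, 262], 0.61), ([291, 223], 0.37), ([271, 168], 0.3)]
shim1_mid [([387, 253], 0.42)]
rail_gap [([286, 233], 0.8)]
wrist {'K': array([[293.46511604,   0.        , 318.99982505],
       [  0.        , 293.46511604, 196.44181782],
       [  0.        ,   0.        ,   1.        ]]), 'rvec': array([-1.73253385,  2.39740885,  0.34180272]), 'tvec': array([624.6869943 , -34.68540348, 378.53916755])}
press []
ram []
ram_handle []
rack []
shim0_mid []
shim1_mid []
rail_gap []
```

View pics/side0.png

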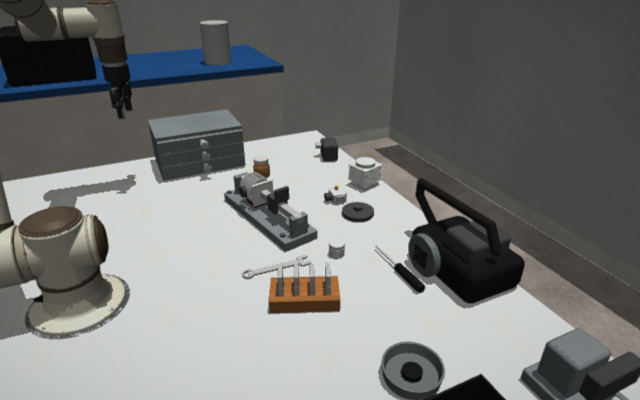

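View pics/top0.png

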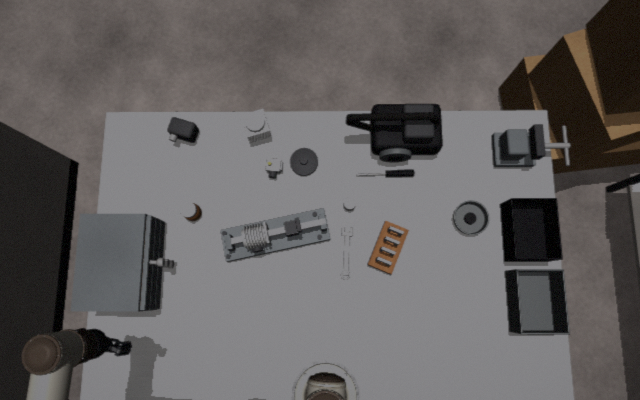

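View pics/wrist0.png

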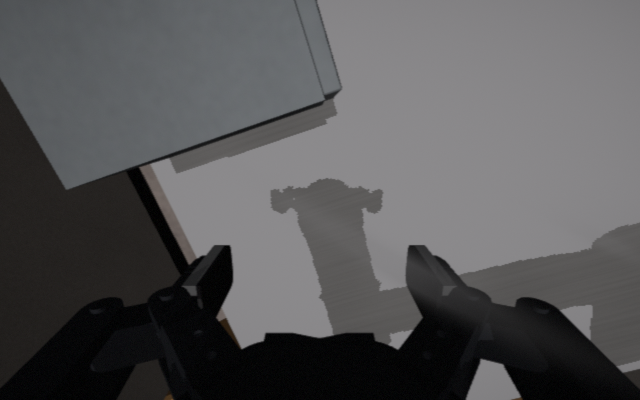

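```bash
cat > h.py <<'E'
from bench import arm, eyes, nets
import cv2, numpy as np
from scipy.spatial.transform import Rotation as R
def ray(m,uv):
    Rm=cv2.Rodrigues(m["rvec"])[0]; C=-Rm.T@m["tvec"]
    d=Rm.T@np.linalg.inv(m["K"])@np.array([uv[0],uv[1],1.]); return C,d
def bp(m,uv,z):
    C,d=ray(m,uv); return C+d*(z-C[2])/d[2]
def pj(m,P):
    return cv2.projectPoints(np.array(P,float).reshape(-1,1,3),m["rvec"],m["tvec"],m["K"],None)[0].reshape(-1,2)
def tri(obs):
    A=np.zeros((3,3));b=np.zeros(3)
    for m,uv in obs:
        C,d=ray(m,uv); d/=np.linalg.norm(d); Q=np.eye(3)-np.outer(d,d); A+=Q;b+=Q@C
    return np.linalg.solve(A,b)
E
python3 - <<'E'
from h import *
m=eyes.camera_model("top")
for n,uv,z in [("rack",(388,248),35),("shims top",(398,231),88),("",(381,263),88),("handle",(291,227),140),("cyl",(256,237),110),("pressLb",(224,260),15),("pressLt",(221,233),30),("pressRt",(324,210),30),("pressRb",(329,239),30),("base",(325,385),0)]:
    print(n,bp(m,uv,z).round(0))
s=arm.read_state();mw=eyes.camera_model("wrist")
Rw=R.from_rotvec(mw["rvec"]).as_matrix();C=-Rw.T@mw["tvec"]
T=R.from_quat(s["ee_rot"]).as_matrix()
print("cam in tool",T.T@(C-s["position"]), (T.T@Rw.T).round(3)); print(T.round(3))
E
```

```text
rack [ 473. -209.   35.]
shims top [ 523. -236.   88.]
 [ 419. -179.   88.]
handle [529. 108. 140.]
cyl [501. 222. 110.]
pressLb [435. 343.  15.]
pressLt [525. 354.  30.]
pressRt [603.   5.  30.]
pressRb [504. -12.  30.]
base [31.  2.  0.]
cam in tool [  71.94649317    0.73931511 -142.69113686] [[ 0.    -0.96  -0.279]
 [ 1.     0.001 -0.001]
 [ 0.001 -0.279  0.96 ]]
[[ 0.949 -0.314  0.   ]
 [-0.314 -0.949 -0.   ]
 [ 0.     0.    -1.   ]]
```

{"name": "jog_arm", "arguments": {"rows": [[[5.0,3.6,-0.3],[0,0,0],8.5],[[5.0,3.6,-0.3],[0,0,0],8.5],[[5.0,3.6,-0.3],[0,0,0],8.5],[[5.0,3.6,-0.3],[0,0,0],8.5],[[5.0,3.6,-0.3],[0,0,0],8.5],[[5.0,3.6,-0.3],[0,0,0],8.5],[[5.0,3.6,-0.3],[0,0,0],8.5],[[5.0,3.6,-0.3],[0,0,0],8.5],[[5.0,3.6,-0.3],[0,0,0],8.5]]}}

```text
clock: 2.33
position: [522.8, 142.5, 258.8]
ee_rot: [0.987, -0.159, 0.0, -0.0]
contact_force: [0.2, 0.5, 0.4]
gripper_width: 85.0
```

{"name": "jog_arm", "arguments": {"rows": [[[0,0,0],[0,0,10],8.5],[[0,0,0],[0,0,10],8.5],[[0,0,0],[0,0,10],8.5],[[0,0,0],[0,0,10],8.5],[[0,0,0],[0,0,10],8.5],[[0,0,0],[0,0,10],8.5],[[0,0,0],[0,0,0],8.5],[[0,0,0],[0,0,0],8.5]]}}

```text
clock: 3.32
position: [521.8, 144.3, 258.4]
ee_rot: [0.776, -0.631, 0.0, -0.0]
contact_force: [-0.4, 0.1, 0.1]
gripper_width: 85.4
```

```bash
cat >> h.py <<'E'
def snap(c,f,names=()):
    s=arm.read_state(); m=eyes.camera_model(c); im=eyes.get_image(c); cv2.imwrite(f"pics/{f}.png",im[:,:,::-1])
    np.savez(f"pics/{f}.npz",**m)
    print(f,"t",s["clock"],s["position"].round(1),R.from_quat(s["ee_rot"]).as_matrix().round(3).tolist(),"F",s["contact_force"].round(1),"w",round(s["gripper_width"],1))
    for n in names:
        print(n,[((round(d["position"][0]*640),round(d["position"][1]*400)),round(d["conf"],2)) for d in nets.boxes_of(c,n)][:5])
    return m
def L(f): return dict(np.load(f"pics/{f}.npz"))
E
python3 -c "
from h import *
snap('wrist','w1',['ram_handle','rail_gap','ram','press'])"
```

```text
w1 t 3.325 [521.8 144.3 258.4] [[0.205, -0.979, 0.0], [-0.979, -0.205, 0.0], [-0.0, -0.0, -1.0]] F [-0.4  0.1  0.1] w 85.4
ram_handle [((318, 141), 0.58)]
rail_gap [((316, 132), 0.68)]
ram [((315, 143), 0.95), ((316, 131), 0.57)]
press [((316, 129), 0.87)]
```

View pics/w1.png

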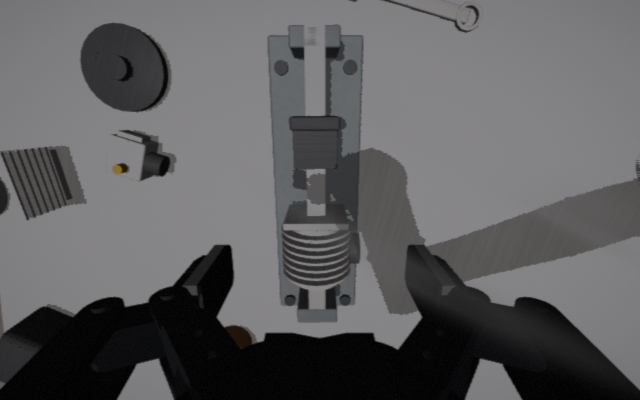

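Run:
```python
import cv2
im=cv2.imread("pics/w1.png")[10:330,250:390]
a=cv2.resize(im[:170],None,fx=5,fy=3.5,interpolation=cv2.INTER_CUBIC)
b=cv2.resize(im[170:],None,fx=5,fy=3.5,interpolation=cv2.INTER_CUBIC)
cv2.imwrite("pics/w1a.png",cv2.convertScaleAbs(a,alpha=1.6));cv2.imwrite("pics/w1b.png",cv2.convertScaleAbs(b,alpha=1.6))
```

```text
(no output)
```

View pics/w1a.png

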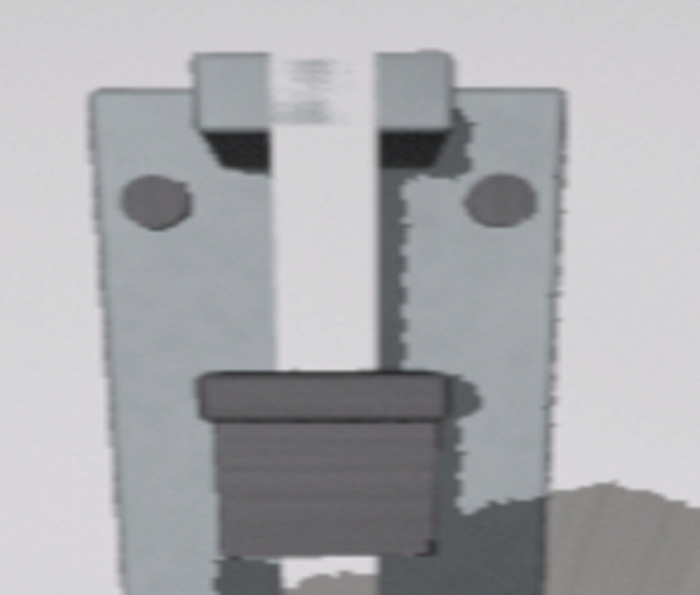

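View pics/w1b.png

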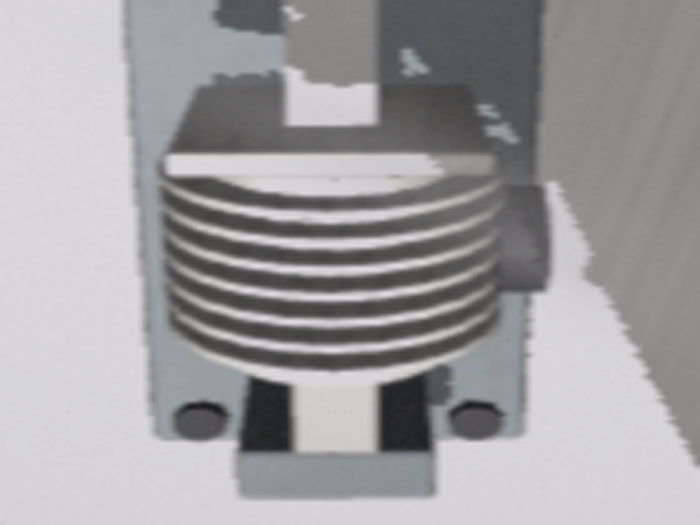

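Run:
```python
from h import *
m=L("w1")
c=[bp(m,p,30) for p in [(268.4,35.7),(363,35.7),(281.4,304.9),(354.6,304.9)]]
for q in c: print(q.round(1))
print("len",np.linalg.norm(c[0]-c[2]),np.linalg.norm(c[1]-c[3]),"wid",np.linalg.norm(c[0]-c[1]),np.linalg.norm(c[2]-c[3]))
o=sum(c)/4; d=(c[2]+c[3]-c[0]-c[1]); ax=np.degrees(np.arctan2(d[1],d[0])); print("o",o.round(1),ax)
pts=[bp(m,((a+b)/2,r),90) for a,b,r in [(304.4,325.6,67),(306.2,325.6,180),(307.2,325.6,208.6),(308.6,325.8,300)]]
print("rail",[p.round(1) for p in pts]); 
d2=pts[3]-pts[0]; print(np.degrees(np.arctan2(d2[1],d2[0])))
h=[bp(m,p,140) for p in [(289.6,116.3),(339.2,116.3),(290,129.4),(339,129.4)]]
print("handle",[p.round(1) for p in h], np.linalg.norm(h[0]-h[1]))
print("flange",bp(m,(316.5,216),90).round(1))
```

```text
[610.5   5.5  30. ]
[505.4 -16.5  30. ]
[535.4 354.4  30. ]
[429.7 332.1  30. ]
len 356.9211158781823 356.81353137035455 wid 107.427488979852 108.03298320096332
o [520.2 168.9  30. ] 102.20491352579467
rail [array([549.7,  34.4,  90. ]), array([525.9, 145.1,  90. ]), array([518.7, 177.1,  90. ]), array([493.7, 293. ,  90. ])]
102.20783709937234
handle [array([561.1,  83.5, 140. ]), array([519.5,  74.7, 140. ]), array([558.8,  94.2, 140. ]), array([517.2,  85.5, 140. ])] 42.564726434267975
flange [516.8 185.7  90. ]
```

{"name": "jog_arm", "arguments": {"rows": [[[5.5,2.0,0],[0,0,0],8.5],[[5.5,2.0,0],[0,0,0],8.5],[[5.5,2.0,0],[0,0,0],8.5],[[5.5,2.0,0],[0,0,0],8.5],[[5.5,2.0,0],[0,0,0],8.5],[[5.5,2.0,0],[0,0,0],8.5]]}}

```text
clock: 4.32
position: [470.6, -205.0, 258.7]
ee_rot: [0.776, -0.631, 0.0, -0.0]
contact_force: [-0.1, -0.3, 0.7]
gripper_width: 85.2
```

{"name": "jog_arm", "arguments": {"rows": [[[0,0,0],[0,0,-10],8.5],[[0,0,0],[0,0,-10],8.5],[[0,0,0],[0,0,-10],8.5],[[0,0,0],[0,0,-10],8.5],[[0,0,0],[0,0,-10],8.5],[[0,0,0],[0,0,0],8.5],[[0,0,0],[0,0,0],8.5]]}}

```text
clock: 5.2
position: [471.1, -203.2, 258.3]
ee_rot: [0.969, -0.246, 0.0, 0.0]
contact_force: [-1.3, -0.8, -0.4]
gripper_width: 85.2
```

```bash
python3 -c "
from h import *
snap('wrist','w2',['shim0_mid','rack'])
im=cv2.imread('pics/w2.png');cv2.imwrite('pics/w2a.png',cv2.resize(im[0:300,200:440],None,fx=2.6,fy=2,interpolation=cv2.INTER_CUBIC))"
```

```text
w2 t 5.2 [ 471.1 -203.2  258.3] [[0.879, -0.476, 0.0], [-0.476, -0.879, -0.0], [0.0, 0.0, -1.0]] F [-1.3 -0.8 -0.4] w 85.2
shim0_mid [((327, 210), 0.64)]
rack [((318, 144), 0.7)]
```

View pics/w2.png

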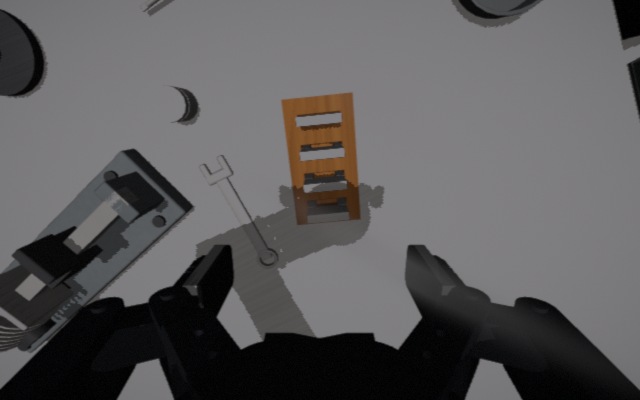

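```bash
python3 -c "
from h import *
im=cv2.imread('pics/w2.png');cv2.imwrite('pics/w2a.png',cv2.convertScaleAbs(cv2.resize(im[85:235,270:375],None,fx=5,fy=4,interpolation=cv2.INTER_CUBIC),alpha=1.4))"
```

```text
(no output)
```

View pics/w2a.png

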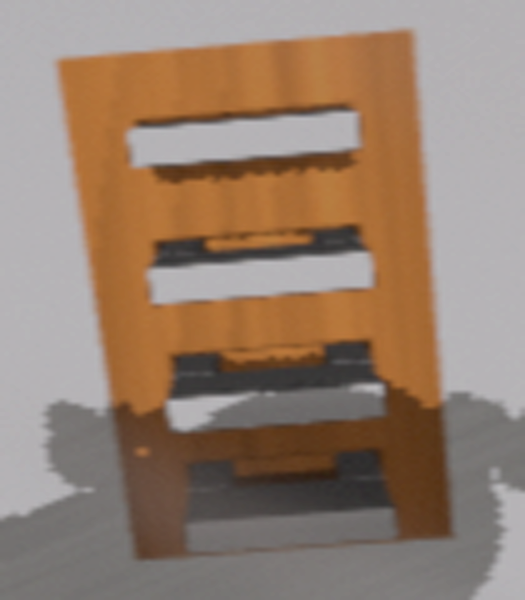

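Run:
```python
from h import *
m=L("w2")
f=lambda u,v:(u/5+270,v/4+85)
S=dict(A=[(130,128),(359,112),(360,150),(133,167)],B=[(150,264),(373,250),(374,286),(152,303)],C=[(168,400),(385,385),(385,416),(170,432)],D=[(188,517),(396,503),(397,538),(188,553)])
cs=[]
for k,q in S.items():
    P=np.array([bp(m,f(*p),88) for p in q]); c=P.mean(0); cs.append(c)
    w=(P[1]+P[2]-P[0]-P[3])/2; print(k,c.round(1),"w",np.linalg.norm(w).round(1),"ang",np.degrees(np.arctan2(w[1],w[0])).round(1))
d=cs[0]-cs[3]; print(np.linalg.norm(d)/3,np.degrees(np.arctan2(d[1],d[0])))
c=[bp(m,f(*p),35) for p in [(58,60),(412,30),(452,537),(136,559)]]
print([x.round(1) for x in c],sum(c)/4, np.linalg.norm(c[0]-c[1]),np.linalg.norm(c[0]-c[3]))
for a,b in((0,3),(1,2)): 
    d=c[a]-c[b]; print(np.degrees(np.arctan2(d[1],d[0])))
```

```text
A [ 526.8 -233.6   88. ] w 47.3 ang -113.4
B [ 494.2 -220.    88. ] w 47.6 ang -113.4
C [ 460.5 -205.6   88. ] w 47.7 ang -113.1
D [ 428.1 -192.2   88. ] w 47.4 ang -113.1
35.69520531816208 -22.74347244532248
[array([ 566.8, -204.7,   35. ]), array([ 534.3, -282.2,   35. ]), array([ 387. , -220.3,   35. ]), array([ 420.2, -142.6,   35. ])] [ 477.06376971 -212.46390024   35.        ] 84.08873206360447 159.17903031315566
-22.943513615315698
-22.80024713818158
```

{"name": "jog_arm", "arguments": {"rows": [[[0,0,0],[0,0,-5.5],8.5],[[-2.2,0.3,5.0],[0,0,0],8.5],[[-2.2,0.3,5.4],[0,0,0],8.5],[[0,0,0],[0,0,0],8.5],[[0,0,0],[0,0,0],8.5]]}}

```text
clock: 5.98
position: [430.3, -192.1, 155.9]
ee_rot: [0.98, -0.198, 0.002, 0.0]
contact_force: [0.7, -0.9, 0.1]
gripper_width: 84.7
```

```bash
python3 -c "
from h import *
m=snap('wrist','w3',['shim0_mid'])
for k,p in dict(A=(526.8,-233.6,88),B=(494.2,-220,88),C=(460.5,-205.6,88),D=(428.1,-192.2,88)).items(): print(k,pj(m,p).round(1))
im=cv2.imread('pics/w3.png');cv2.imwrite('pics/w3a.png',cv2.convertScaleAbs(cv2.resize(im[0:260,240:400],None,fx=4,fy=2.3,interpolation=cv2.INTER_CUBIC),alpha=1.4))"
```

```text
w3 t 5.975 [ 430.3 -192.1  155.9] [[0.922, -0.387, 0.003], [-0.387, -0.922, -0.001], [0.004, 0.0, -1.0]] F [ 0.7 -0.9  0.1] w 84.7
shim0_mid [((318, 207), 0.65)]
A [[319.7  59.4]]
B [[319.8 115. ]]
C [[319.4 167.3]]
D [[319.6 213. ]]
```

View pics/w3a.png

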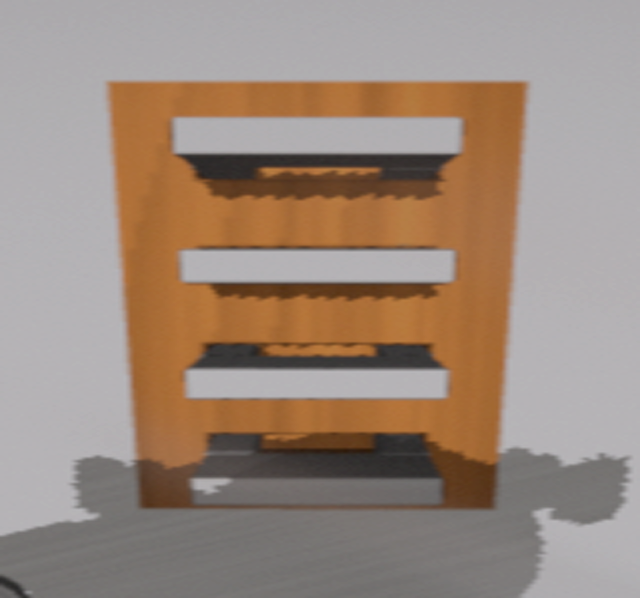

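{"name": "jog_arm", "arguments": {"rows": [[[-0.2,0.1,3.5],[0,0,0],8.5],[[0,0,4.0],[0,0,0],8.5],[[0,0,3.0],[0,0,0],8.5],[[0,0,0],[0,0,0],8.5],[[0,0,0],[0,0,0],8.5]]}}

```text
clock: 6.7
position: [428.0, -192.1, 50.9]
ee_rot: [0.98, -0.198, 0.002, -0.0]
contact_force: [-0.2, -0.2, -0.4]
gripper_width: 85.2
```

```bash
python3 -c "
from h import *
m=snap('wrist','w4')"
```

```text
w4 t 6.7 [ 428.  -192.1   50.9] [[0.922, -0.387, 0.004], [-0.387, -0.922, -0.001], [0.004, -0.001, -1.0]] F [-0.2 -0.2 -0.4] w 85.2
```

View pics/w4.png

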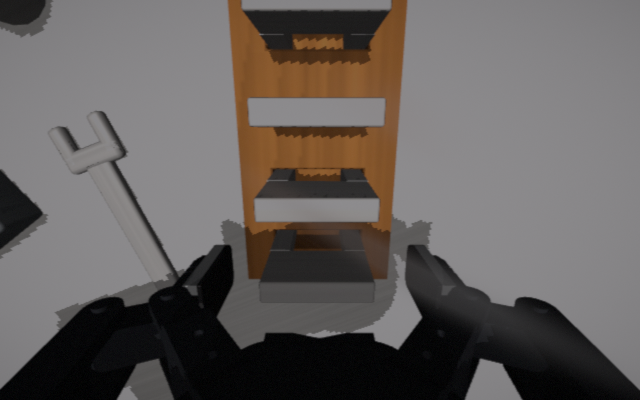

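{"name": "jog_arm", "arguments": {"rows": [[[0,0,0],[0,0,0],0],[[0,0,0],[0,0,0],0],[[0,0,0],[0,0,0],0],[[0,0,0],[0,0,0],0],[[0,0,0],[0,0,0],0]]}}

```text
clock: 7.38
position: [426.8, -191.8, 50.3]
ee_rot: [0.98, -0.198, 0.001, -0.0]
contact_force: [-0.4, 2.2, 6.1]
gripper_width: 47.2
```

{"name": "jog_arm", "arguments": {"rows": [[[0,0,-1.0],[0,0,0],0],[[0,0,-2.0],[0,0,0],0],[[0,0,-4.0],[0,0,0],0],[[0,0,-5.0],[0,0,0],0],[[0,0,0],[0,0,0],0],[[0,0,0],[0,0,0],0]]}}

```text
clock: 8.12
position: [425.0, -191.7, 169.0]
ee_rot: [0.98, -0.198, -0.001, -0.0]
contact_force: [0.3, -0.3, -1.2]
gripper_width: 47.1
```

```bash
python3 -c "
from h import *
m=snap('wrist','w5')"
```

```text
w5 t 8.125 [ 425.  -191.7  169. ] [[0.921, -0.388, -0.001], [-0.388, -0.921, 0.001], [-0.001, -0.0, -1.0]] F [ 0.3 -0.3 -1.2] w 47.1
```

View pics/w5.png

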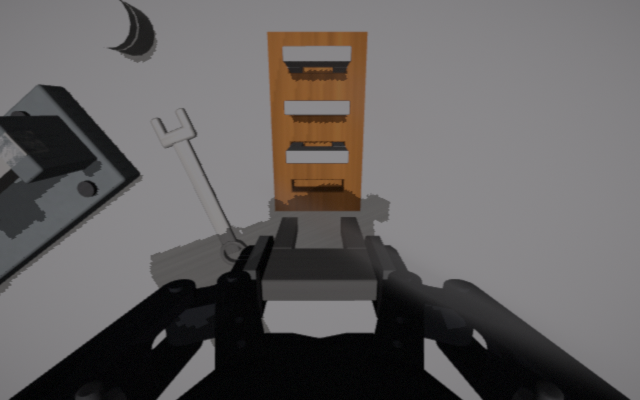

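{"name": "jog_arm", "arguments": {"rows": [[[0,0,-3.0],[0,0,0],0],[[-0.5,-4.3,0],[0,0,0],0],[[-0.7,-6.0,0],[0,0,0],0],[[-0.7,-6.0,0],[0,0,0],0],[[-0.7,-6.0,0],[0,0,0],0],[[-0.7,-6.0,0],[0,0,0],0],[[-0.7,-6.0,0],[0,0,0],0],[[0,-1.0,0],[0,0,0],0]]}}

```text
clock: 9.18
position: [526.0, 152.0, 197.0]
ee_rot: [0.981, -0.196, -0.001, 0.001]
contact_force: [-0.3, -0.3, -1.6]
gripper_width: 46.8
```

{"name": "jog_arm", "arguments": {"rows": [[[0,0,0],[0,0,9],0],[[0,0,0],[0,0,10],0],[[0,0,0],[0,0,10],0],[[0,0,0],[0,0,10],0],[[0,0,0],[0,0,10],0],[[0,0,0],[0,0,6],0],[[0,0,0],[0,0,0],0],[[0,0,0],[0,0,0],0]]}}

```text
clock: 10.18
position: [525.6, 148.5, 198.5]
ee_rot: [0.778, -0.628, -0.0, 0.001]
contact_force: [0.2, 0.3, -1.2]
gripper_width: 47.3
```

```bash
cat >> h.py <<'E'
U=np.array([-0.2113,0.9774]); V=np.array([-0.9774,-0.2113]); GAP=np.array([525.1,149.5])
def togap(x=0,y=0,g=None):
    s=arm.read_state(); T=R.from_quat(s["ee_rot"]).as_matrix()
    p=s["position"]; t=(GAP if g is None else g)+x*U+y*V
    d=np.array([t[0]-p[0],t[1]-p[1],0]); 
    q=p[:2]-GAP
    print("pos",p.round(1),"press-rel",(q@U).round(1),(q@V).round(1),"tool shift",(T.T@d).round(1),"yaw err deg",(np.degrees(np.arctan2(T[1,1],T[0,1]))+167.8).round(2),"tilt",T[2,:2].round(4),"F",s["contact_force"].round(1),"w",round(s["gripper_width"],1),"t",s["clock"])
E
python3 -c "
from h import *
togap();m=snap('wrist','w6')"
```

```text
pos [525.6 148.5 198.5] press-rel -1.1 -0.2 tool shift [-1.1  0.2 -0. ] yaw err deg 0.03 tilt [0.0006 0.0018] F [ 0.2  0.3 -1.2] w 47.3 t 10.175
w6 t 10.175 [525.6 148.5 198.5] [[0.212, -0.977, -0.002], [-0.977, -0.212, -0.001], [0.001, 0.002, -1.0]] F [ 0.2  0.3 -1.2] w 47.3
```

View pics/w6.png

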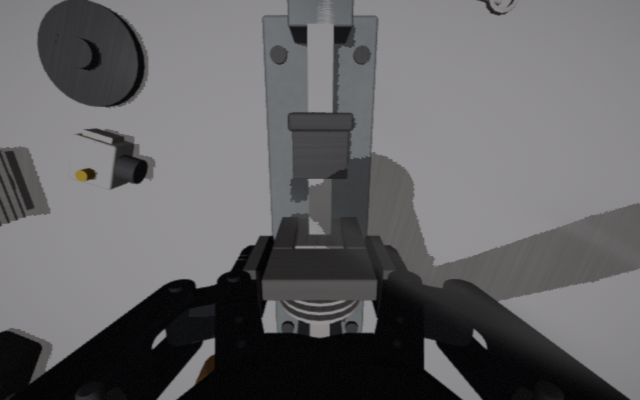

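{"name": "jog_arm", "arguments": {"rows": [[[-0.1,0,3.0],[0,0,0],0],[[0,0,3.0],[0,0,0],0],[[0,0,3.0],[0,0,0],0],[[0,0,2.0],[0,0,0],0],[[0,0,0.2],[0,0,0],0],[[0,0,0],[0,0,0],0]]}}

```text
clock: 10.98
position: [526.3, 150.2, 87.9]
ee_rot: [0.778, -0.628, 0.0, -0.0]
contact_force: [0.5, 0.5, -0.5]
gripper_width: 47.1
```

```bash
python3 -c "
from h import *
togap()"
```

```text
pos [526.3 150.2  87.9] press-rel 0.5 -1.3 tool shift [ 0.5  1.3 -0. ] yaw err deg 0.01 tilt [-0.    -0.001] F [ 0.5  0.5 -0.5] w 47.1 t 10.975
```

{"name": "jog_arm", "arguments": {"rows": [[[0,0.1,0.2],[0,0,0],0],[[0,0,0.2],[0,0,0],0],[[0,0,0],[0,0,0],0],[[0,0,0],[0,0,0],6.0],[[0,0,0],[0,0,0],8.5],[[0,0,0],[0,0,0],8.5],[[0,0,0],[0,0,0],8.5],[[0,0,0],[0,0,0],8.5]]}}

```text
clock: 11.98
position: [524.8, 149.9, 83.3]
ee_rot: [0.778, -0.628, 0.0, -0.0]
contact_force: [-0.0, 0.0, -0.9]
gripper_width: 84.8
```

```bash
python3 -c "
from h import *
togap();m=snap('wrist','w7')"
```

```text
pos [524.8 149.9  83.3] press-rel 0.4 0.2 tool shift [ 0.4 -0.2  0. ] yaw err deg -0.02 tilt [-0.     -0.0001] F [-0.   0.  -0.9] w 84.8 t 11.975
w7 t 11.975 [524.8 149.9  83.3] [[0.211, -0.978, 0.0], [-0.978, -0.211, 0.0], [-0.0, -0.0, -1.0]] F [-0.   0.  -0.9] w 84.8
```

View pics/w7.png

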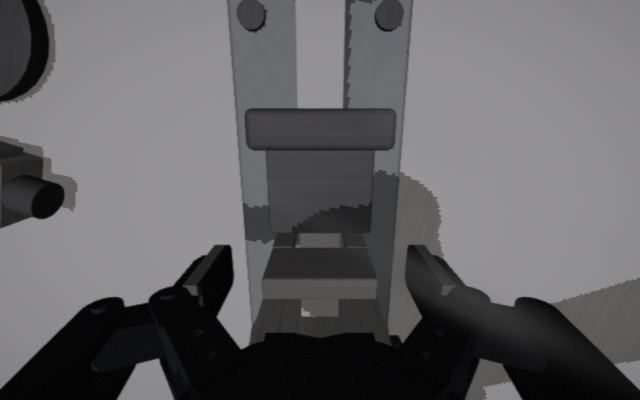

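{"name": "jog_arm", "arguments": {"rows": [[[0,0,-3.0],[0,0,0],8.5],[[0,0,-4.0],[0,0,0],8.5],[[2.0,0,-2.0],[0,0,0],4],[[5.0,0,0],[0,0,0],0],[[3.5,0,0],[0,0,0],0],[[0,0,2.0],[0,0,0],0],[[0,0,4.0],[0,0,0],0],[[0,0,0],[0,0,0],0],[[0,0,0],[0,0,0],0]]}}

```text
clock: 13.15
position: [547.9, 47.4, 114.5]
ee_rot: [0.778, -0.628, 0.001, -0.001]
contact_force: [-0.0, 0.5, 0.7]
gripper_width: -0.4
```

```bash
python3 -c "
from h import *
togap(-100);m=snap('wrist','w8')"
```

```text
pos [547.9  47.4 114.5] press-rel -104.6 -0.7 tool shift [-4.6  0.7 -0. ] yaw err deg 0.02 tilt [ 0.0004 -0.0017] F [-0.   0.5  0.7] w -0.4 t 13.15
w8 t 13.15 [547.9  47.4 114.5] [[0.212, -0.977, 0.002], [-0.977, -0.212, -0.0], [0.0, -0.002, -1.0]] F [-0.   0.5  0.7] w -0.4
```

View pics/w8.png

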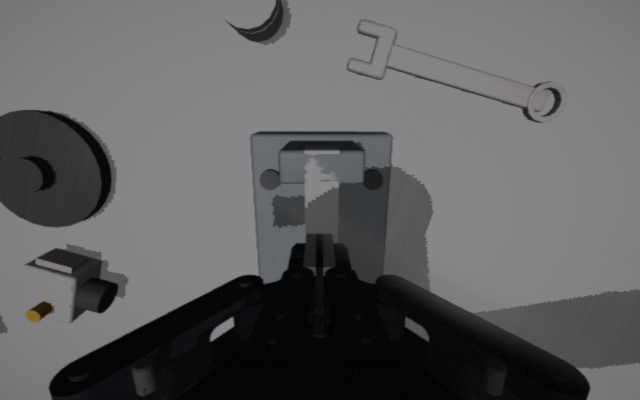

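{"name": "jog_arm", "arguments": {"rows": [[[-1.0,0,0],[0,0,0],0],[[-0.7,0,0],[0,0,0],0],[[-0.5,0,0],[0,0,0],0],[[-0.5,0,0],[0,0,0],0],[[0,0,0],[0,0,0],0]]}}

```text
clock: 13.82
position: [541.4, 73.8, 113.6]
ee_rot: [0.778, -0.628, 0.0, -0.0]
contact_force: [1.1, -1.9, 1.7]
gripper_width: 0.4
```

```bash
python3 -c "
from h import *
togap()"
```

```text
pos [541.4  73.8 113.6] press-rel -77.5 0.0 tool shift [-77.5  -0.   -0. ] yaw err deg 0.01 tilt [ 0.0002 -0.0006] F [ 1.1 -1.9  1.7] w 0.4 t 13.825
```

{"name": "jog_arm", "arguments": {"rows": [[[-0.5,0,0],[0,0,0],0],[[-0.5,0,0],[0,0,0],0],[[-0.5,0,0],[0,0,0],0],[[-0.5,0,0],[0,0,0],0],[[0,0,0],[0,0,0],0]]}}

```text
clock: 14.45
position: [537.1, 93.6, 113.4]
ee_rot: [0.778, -0.628, 0.0, -0.0]
contact_force: [1.6, -3.1, 2.2]
gripper_width: -0.0
```

```bash
python3 -c "
from h import *
togap()"
```

```text
pos [537.1  93.6 113.4] press-rel -57.2 0.1 tool shift [-57.2  -0.1   0. ] yaw err deg 0.0 tilt [-0.0002 -0.0005] F [ 1.6 -3.1  2.2] w -0.0 t 14.45
```

{"name": "jog_arm", "arguments": {"rows": [[[-0.4,0,0],[0,0,0],0],[[-0.3,0,0],[0,0,0],0],[[-0.2,0,0],[0,0,0],0],[[0,0,0],[0,0,0],0]]}}

```text
clock: 14.95
position: [535.3, 102.0, 113.4]
ee_rot: [0.778, -0.628, 0.0, -0.0]
contact_force: [1.7, -4.6, 2.0]
gripper_width: -0.1
```

```bash
python3 -c "
from h import *
togap()"
```

```text
pos [535.3 102.  113.4] press-rel -48.6 0.1 tool shift [-48.6  -0.   -0. ] yaw err deg -0.02 tilt [ 0.     -0.0004] F [ 1.7 -4.6  2. ] w -0.1 t 14.95
```

{"name": "jog_arm", "arguments": {"rows": [[[-0.2,0,0],[0,0,0],0],[[-0.2,0,0],[0,0,0],0],[[0,0,0],[0,0,0],0]]}}

```text
clock: 15.32
position: [534.5, 105.8, 113.4]
ee_rot: [0.778, -0.628, 0.0, -0.0]
contact_force: [2.5, -3.6, 2.2]
gripper_width: 0.2
```

```bash
python3 -c "
from h import *
togap()"
```

```text
pos [534.5 105.8 113.4] press-rel -44.7 0.1 tool shift [-44.7  -0.   -0. ] yaw err deg -0.02 tilt [ 0.0001 -0.0003] F [ 2.5 -3.6  2.2] w 0.2 t 15.325
```

{"name": "jog_arm", "arguments": {"rows": [[[-0.3,0,0],[0,0,0],0],[[-0.2,0,0],[0,0,0],0],[[0,0,0],[0,0,0],0]]}}

```text
clock: 15.7
position: [533.9, 108.3, 113.5]
ee_rot: [0.778, -0.628, 0.001, 0.001]
contact_force: [6.2, -14.3, 1.8]
gripper_width: 0.3
```

```bash
python3 -c "
from h import *
togap(); snap('top','t9'); m=snap('wrist','w9')"
```

```text
pos [533.9 108.3 113.5] press-rel -42.1 0.1 tool shift [-42.1  -0.1  -0.2] yaw err deg -0.02 tilt [0.0036 0.0005] F [  6.2 -14.3   1.8] w 0.3 t 15.7
t9 t 15.7 [533.9 108.3 113.5] [[0.211, -0.977, 0.0], [-0.977, -0.211, -0.004], [0.004, 0.001, -1.0]] F [  6.2 -14.3   1.8] w 0.3
w9 t 15.75 [533.9 108.3 113.4] [[0.211, -0.978, 0.0], [-0.978, -0.211, -0.003], [0.003, 0.001, -1.0]] F [  5.7 -13.7   2. ] w -0.2
```

View pics/w9.png

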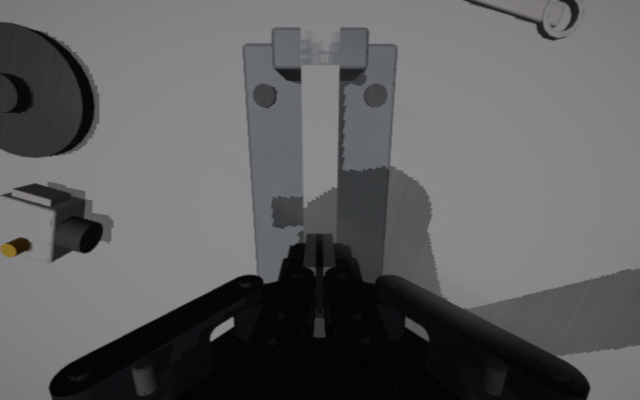

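{"name": "jog_arm", "arguments": {"rows": [[[1.0,0,0],[0,0,0],0],[[1.5,0,0],[0,0,0],0],[[1.0,0,0],[0,0,0],0],[[0.3,0,0],[0,0,0],0],[[0,0,0],[0,0,0],0]]}}

```text
clock: 16.42
position: [541.0, 73.0, 113.0]
ee_rot: [0.778, -0.628, -0.0, 0.001]
contact_force: [1.2, -2.3, -1.5]
gripper_width: 0.1
```

```bash
python3 -c "
from h import *
togap()"
```

```text
pos [541.  73. 113.] press-rel -78.1 0.6 tool shift [-78.1  -0.5  -0. ] yaw err deg -0.05 tilt [0.0004 0.001 ] F [ 1.2 -2.3 -1.5] w 0.1 t 16.425
```

{"name": "jog_arm", "arguments": {"rows": [[[0.2,0,0],[0,0,0],0],[[0,0,0],[0,0,0],0]]}}

```text
clock: 16.68
position: [541.4, 71.5, 113.1]
ee_rot: [0.778, -0.628, -0.0, 0.0]
contact_force: [-0.0, -3.2, -1.2]
gripper_width: 0.2
```

```bash
python3 -c "
from h import *
togap()"
```

```text
pos [541.4  71.5 113.1] press-rel -79.7 0.6 tool shift [-79.7  -0.6  -0. ] yaw err deg -0.02 tilt [0.0002 0.0009] F [-0.  -3.2 -1.2] w 0.2 t 16.675
```

{"name": "jog_arm", "arguments": {"rows": [[[0.2,0,0],[0,0,0],0],[[0,0,0],[0,0,0],0]]}}

```text
clock: 16.92
position: [541.9, 69.6, 113.3]
ee_rot: [0.778, -0.628, -0.0, 0.0]
contact_force: [-0.1, -1.5, -1.1]
gripper_width: 0.2
```

```bash
python3 -c "
from h import *
togap()"
```

```text
pos [541.9  69.6 113.3] press-rel -81.7 0.4 tool shift [-81.7  -0.4  -0. ] yaw err deg -0.02 tilt [0.0001 0.0004] F [-0.1 -1.5 -1.1] w 0.2 t 16.925
```

{"name": "jog_arm", "arguments": {"rows": [[[1.0,0,0],[0,0,0],0],[[0,0,-4.0],[0,0,0],4],[[0,0,-6.0],[0,0,0],8.5],[[0,0,-4.0],[0,0,0],8.5],[[0,0,0],[0,0,0],8.5]]}}

```text
clock: 17.55
position: [546.5, 60.3, 258.0]
ee_rot: [0.778, -0.628, 0.003, -0.004]
contact_force: [-0.8, 0.0, -1.2]
gripper_width: 72.2
```

```bash
python3 -c "
from h import *
togap();m=snap('wrist','w10')
for x in (0,5,10,15,20,25,30,35,37,40): 
  p=GAP+x*U; print(x,pj(m,[*p,120]).round(1),pj(m,[*p,90]).round(1))
im=cv2.imread('pics/w10.png');cv2.imwrite('pics/w10a.png',cv2.convertScaleAbs(cv2.resize(im[140:340,240:400],None,fx=4.5,fy=3,interpolation=cv2.INTER_CUBIC),alpha=1.4))"
```

```text
pos [546.5  60.3 258. ] press-rel -91.7 -2.1 tool shift [-91.7   2.1   0.1] yaw err deg -0.01 tilt [-0.0012 -0.0103] F [-0.8  0.  -1.2] w 72.2 t 17.55
w10 t 17.55 [546.5  60.3 258. ] [[0.211, -0.977, 0.01], [-0.977, -0.211, 0.003], [-0.001, -0.01, -1.0]] F [-0.8  0.  -1.2] w 72.2
0 [[323.  269.5]] [[322.9 256.2]]
5 [[323.  273.6]] [[322.9 260. ]]
10 [[323.  277.7]] [[322.9 263.8]]
15 [[322.9 281.8]] [[322.9 267.6]]
20 [[322.9 285.8]] [[322.9 271.3]]
25 [[322.9 289.8]] [[322.9 275.1]]
30 [[322.9 293.7]] [[322.8 278.7]]
35 [[322.9 297.6]] [[322.8 282.4]]
37 [[322.9 299.2]] [[322.8 283.8]]
40 [[322.8 301.5]] [[322.8 286. ]]
```

View pics/w10a.png

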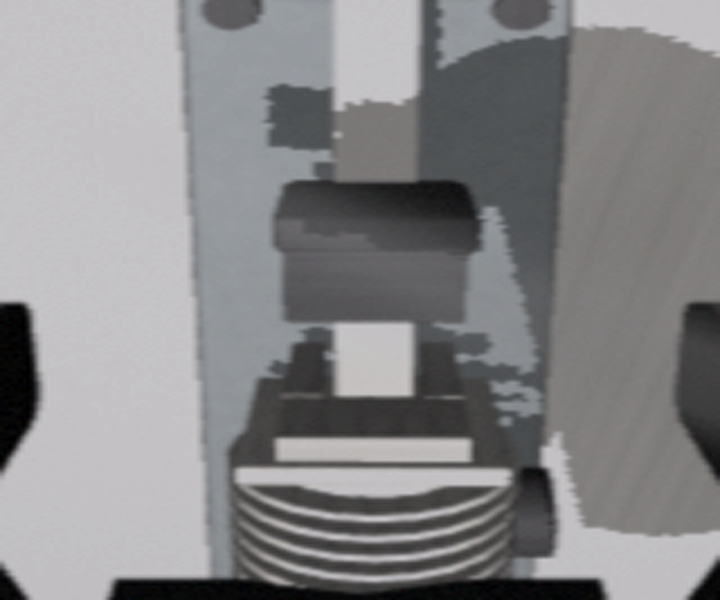

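{"name": "jog_arm", "arguments": {"rows": [[[4.8,2.8,0],[0,0,0],8.5],[[4.8,2.8,0],[0,0,0],8.5],[[4.8,2.8,0],[0,0,0],8.5],[[4.8,2.8,0.5],[0,0,0],8.5],[[4.8,2.8,0.5],[0,0,0],8.5],[[0,0,0],[0,0,-10],8.5],[[0,0,0],[0,0,-10],8.5],[[0,0,0],[0,0,-10],8.5],[[0,0,0],[0,0,-10],8.5],[[0,0,0],[0,0,-10],8.5]]}}

```text
clock: 18.85
position: [457.3, -204.2, 241.8]
ee_rot: [0.971, -0.238, -0.001, -0.0]
contact_force: [-0.3, 0.2, -0.2]
gripper_width: 85.1
```

{"name": "jog_arm", "arguments": {"rows": [[[0,0,3.0],[0,0,-5],8.5],[[0,0,5.0],[0,0,0],8.5],[[0,0,0],[0,0,0],8.5],[[0,0,0],[0,0,0],8.5]]}}

```text
clock: 19.35
position: [458.9, -204.6, 164.3]
ee_rot: [0.98, -0.198, 0.001, 0.0]
contact_force: [-0.1, 0.9, 1.4]
gripper_width: 85.1
```

```bash
python3 -c "
from h import *
s=arm.read_state();T=R.from_quat(s['ee_rot']).as_matrix()
print(s['clock'],s['position'].round(1),'shift',(T.T@(np.array([460.5,-205.6,50])-s['position'])).round(1),'yawerr',np.degrees(np.arctan2(T[1,1],T[0,1]))+112.9,T[2])
"
```

```text
19.35 [ 458.9 -204.6  164.3] shift [  1.7   0.2 114.3] yawerr 0.11102230939566482 [ 1.32514994e-03  5.12216894e-04 -9.99998991e-01]
```

{"name": "jog_arm", "arguments": {"rows": [[[0.2,0,4.0],[0,0,0],8.5],[[0,0,4.3],[0,0,0],8.5],[[0,0,3.0],[0,0,0],8.5],[[0,0,0],[0,0,0],8.5],[[0,0,0],[0,0,0],8.5]]}}

```text
clock: 19.98
position: [461.8, -205.4, 52.4]
ee_rot: [0.98, -0.198, 0.002, 0.0]
contact_force: [-0.4, 0.2, -0.5]
gripper_width: 85.3
```

```bash
python3 -c "
from h import *
m=snap('wrist','w11')"
```

```text
w11 t 19.975 [ 461.8 -205.4   52.4] [[0.922, -0.387, 0.004], [-0.387, -0.922, -0.001], [0.004, -0.001, -1.0]] F [-0.4  0.2 -0.5] w 85.3
```

View pics/w11.png

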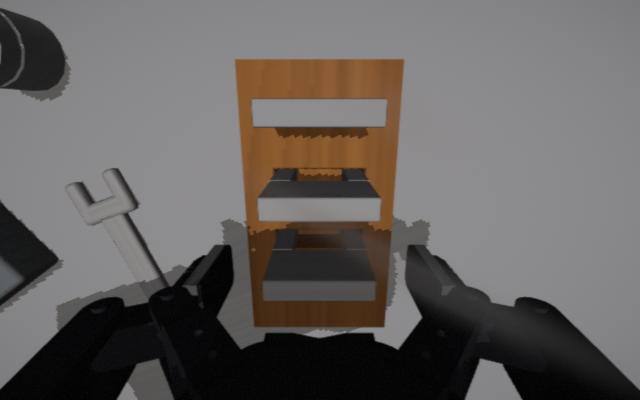

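Piece C sits centred between the fingers (top face at about (319,290)). Close and lift.

{"name": "jog_arm", "arguments": {"rows": [[[0,0,0],[0,0,0],0],[[0,0,0],[0,0,0],0],[[0,0,0],[0,0,0],0],[[0,0,0],[0,0,0],0],[[0,0,0],[0,0,0],0]]}}

```text
clock: 20.65
position: [460.6, -205.2, 51.4]
ee_rot: [0.98, -0.198, 0.001, 0.0]
contact_force: [-1.0, 1.7, 6.0]
gripper_width: 47.1
```

{"name": "jog_arm", "arguments": {"rows": [[[0,0,-1.0],[0,0,0],0],[[0,0,-2.0],[0,0,0],0],[[0,0,-4.0],[0,0,0],0],[[0,0,-5.0],[0,0,0],0],[[0,0,-3.0],[0,0,0],0],[[0,0,0],[0,0,0],0]]}}

```text
clock: 21.4
position: [460.9, -205.2, 202.9]
ee_rot: [0.98, -0.198, 0.003, -0.0]
contact_force: [0.3, -0.1, -1.4]
gripper_width: 46.9
```

```bash
python3 -c "
from h import *
togap();m=snap('wrist','w12')"
```

```text
pos [ 460.9 -205.2  202.9] press-rel -333.1 137.7 tool shift [-7.840e+01 -3.518e+02  1.000e-01] yaw err deg 54.98 tilt [ 0.0056 -0.0016] F [ 0.3 -0.1 -1.4] w 46.9 t 21.4
w12 t 21.4 [ 460.9 -205.2  202.9] [[0.922, -0.388, 0.006], [-0.388, -0.922, -0.001], [0.006, -0.002, -1.0]] F [ 0.3 -0.1 -1.4] w 46.9
```

View pics/w12.png

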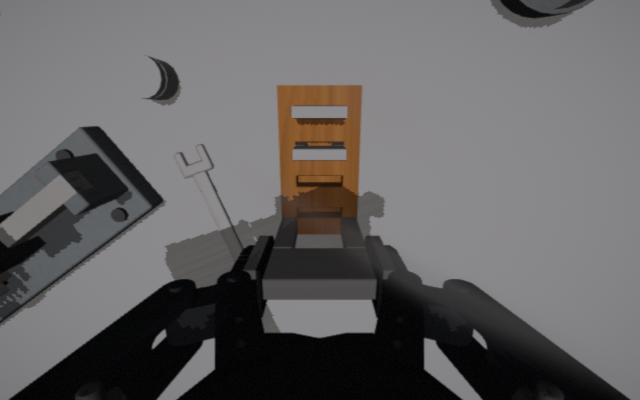

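{"name": "jog_arm", "arguments": {"rows": [[[-1.0,-4.0,0],[0,0,0],0],[[-1.3,-6.0,0],[0,0,0],0],[[-1.3,-6.0,0],[0,0,0],0],[[-1.3,-6.0,0],[0,0,0],0],[[-1.3,-6.0,0],[0,0,0],0],[[-1.3,-5.2,0],[0,0,0],0],[[-0.3,-2.0,0],[0,0,0],0]]}}

```text
clock: 22.32
position: [523.5, 151.9, 198.0]
ee_rot: [0.981, -0.196, -0.002, 0.001]
contact_force: [-1.0, 0.3, -1.8]
gripper_width: 47.0
```

{"name": "jog_arm", "arguments": {"rows": [[[0,0,0],[0,0,9],0],[[0,0,0],[0,0,10],0],[[0,0,0],[0,0,10],0],[[0,0,0],[0,0,10],0],[[0,0,0],[0,0,10],0],[[0,0,0],[0,0,6],0],[[0,0,0],[0,0,0],0],[[0,0,0],[0,0,0],0],[[0,0,0],[0,0,0],0]]}}

```text
clock: 23.45
position: [524.3, 149.4, 200.0]
ee_rot: [0.778, -0.628, -0.0, 0.0]
contact_force: [0.2, -0.2, -0.7]
gripper_width: 47.2
```

```bash
python3 -c "
from h import *
togap();m=snap('wrist','w13')"
```

```text
pos [524.3 149.4 200. ] press-rel 0.1 0.8 tool shift [ 0.1 -0.8 -0. ] yaw err deg 0.01 tilt [0.0001 0.0007] F [ 0.2 -0.2 -0.7] w 47.2 t 23.45
w13 t 23.45 [524.3 149.4 200. ] [[0.211, -0.977, -0.001], [-0.977, -0.211, -0.0], [0.0, 0.001, -1.0]] F [ 0.2 -0.2 -0.7] w 47.2
```

View pics/w13.png

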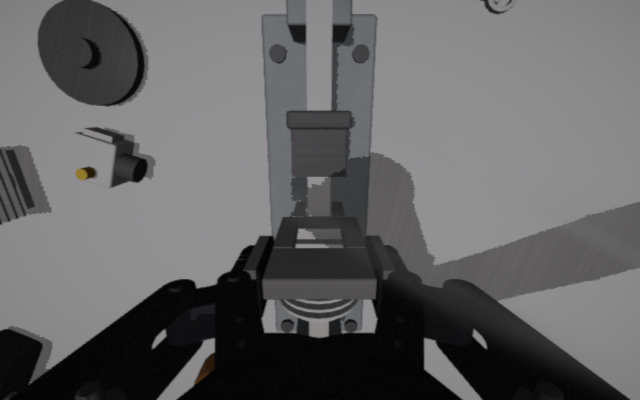

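{"name": "jog_arm", "arguments": {"rows": [[[0,-0.1,3.0],[0,0,0],0],[[0,0,3.0],[0,0,0],0],[[0,0,3.0],[0,0,0],0],[[0,0,2.0],[0,0,0],0],[[0,0,0.2],[0,0,0],0],[[0,0,0],[0,0,0],0]]}}

```text
clock: 24.25
position: [526.0, 150.2, 89.0]
ee_rot: [0.778, -0.628, 0.0, -0.001]
contact_force: [-0.3, -0.0, -0.9]
gripper_width: 47.3
```

```bash
python3 -c "
from h import *
togap()"
```

```text
pos [526.  150.2  89. ] press-rel 0.5 -1.1 tool shift [ 0.5  1.1 -0. ] yaw err deg 0.01 tilt [-0.0001 -0.0012] F [-0.3 -0.  -0.9] w 47.3 t 24.25
```

{"name": "jog_arm", "arguments": {"rows": [[[0,0.1,0.2],[0,0,0],0],[[0,0,0.2],[0,0,0],0],[[0,0,0],[0,0,0],0],[[0,0,0],[0,0,0],6.0],[[0,0,0],[0,0,0],8.5],[[0,0,0],[0,0,0],8.5],[[0,0,0],[0,0,0],8.5]]}}

```text
clock: 25.12
position: [524.6, 149.7, 84.4]
ee_rot: [0.778, -0.628, 0.0, -0.0]
contact_force: [-0.4, 0.3, -0.0]
gripper_width: 84.6
```

```bash
python3 -c "
from h import *
togap();m=snap('wrist','w14')"
```

```text
pos [524.6 149.7  84.4] press-rel 0.3 0.5 tool shift [ 0.3 -0.5  0. ] yaw err deg -0.02 tilt [-0.     -0.0002] F [-0.4  0.3 -0. ] w 84.6 t 25.125
w14 t 25.125 [524.6 149.7  84.4] [[0.211, -0.977, 0.0], [-0.977, -0.211, 0.0], [-0.0, -0.0, -1.0]] F [-0.4  0.3 -0. ] w 84.6
```

View pics/w14.png

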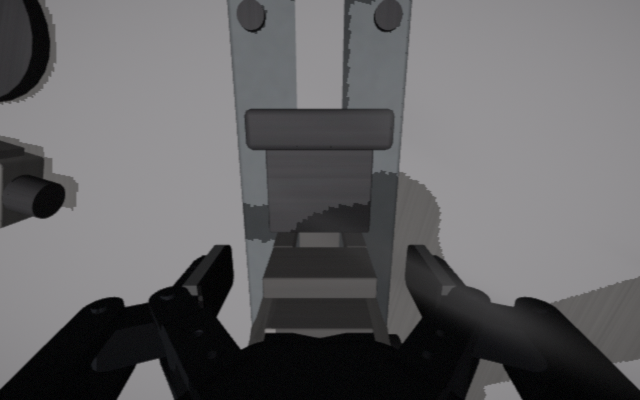

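Both pieces hang on the rail. Try the ram again.

{"name": "jog_arm", "arguments": {"rows": [[[0,0,-3.0],[0,0,0],8.5],[[0,0,-4.0],[0,0,0],8.5],[[2.0,0,-2.0],[0,0,0],4],[[5.0,0,0],[0,0,0],0],[[3.5,0,0],[0,0,0],0],[[0,0,2.0],[0,0,0],0],[[0,0,4.0],[0,0,0],0],[[0,0,0],[0,0,0],0],[[0,0,0],[0,0,0],0]]}}

```text
clock: 26.3
position: [547.6, 47.3, 115.5]
ee_rot: [0.778, -0.628, 0.001, -0.001]
contact_force: [-0.4, 0.2, -0.3]
gripper_width: 0.1
```

{"name": "jog_arm", "arguments": {"rows": [[[-1.0,0,0],[0,0,0],0],[[-0.7,0,0],[0,0,0],0],[[-0.5,0,0],[0,0,0],0],[[-0.5,0,0],[0,0,0],0],[[-0.5,0,0],[0,0,0],0],[[-0.5,0,0],[0,0,0],0],[[-0.5,0,0],[0,0,0],0],[[-0.4,0,0],[0,0,0],0],[[0,0,0],[0,0,0],0]]}}

```text
clock: 27.42
position: [537.1, 92.4, 114.4]
ee_rot: [0.778, -0.628, 0.0, -0.0]
contact_force: [1.7, -3.0, 2.4]
gripper_width: -0.3
```

```bash
python3 -c "
from h import *
togap()"
```

```text
pos [537.1  92.4 114.4] press-rel -58.4 0.4 tool shift [-58.4  -0.4   0. ] yaw err deg -0.02 tilt [-0.0003 -0.0006] F [ 1.7 -3.   2.4] w -0.3 t 27.425
```

{"name": "jog_arm", "arguments": {"rows": [[[-0.2,0,0],[0,0,0],0],[[-0.2,0,0],[0,0,0],0],[[0,0,0],[0,0,0],0]]}}

```text
clock: 27.8
position: [536.3, 96.0, 114.3]
ee_rot: [0.778, -0.628, 0.0, -0.0]
contact_force: [0.9, -3.6, 3.6]
gripper_width: -0.1
```

{"name": "jog_arm", "arguments": {"rows": [[[-0.2,0,0],[0,0,0],0],[[-0.2,0,0],[0,0,0],0],[[0,0,0],[0,0,0],0]]}}

```text
clock: 28.18
position: [535.4, 99.8, 114.3]
ee_rot: [0.778, -0.628, 0.0, -0.0]
contact_force: [1.3, -3.8, 4.1]
gripper_width: 0.1
```

```bash
python3 -c "
from h import *
togap()"
```

```text
pos [535.4  99.8 114.3] press-rel -50.8 0.4 tool shift [-50.8  -0.4  -0. ] yaw err deg -0.02 tilt [ 0.0002 -0.0003] F [ 1.3 -3.8  4.1] w 0.1 t 28.175
```

{"name": "jog_arm", "arguments": {"rows": [[[-0.2,0,0],[0,0,0],0],[[-0.1,0,0],[0,0,0],0],[[0,0,0],[0,0,0],0]]}}

```text
clock: 28.55
position: [534.8, 102.6, 114.4]
ee_rot: [0.778, -0.628, 0.0, -0.0]
contact_force: [2.3, -3.8, 2.6]
gripper_width: 0.3
```

{"name": "jog_arm", "arguments": {"rows": [[[-0.2,0,0],[0,0,0],0],[[0,0,0],[0,0,0],0]]}}

```text
clock: 28.8
position: [534.4, 104.5, 114.3]
ee_rot: [0.778, -0.628, 0.0, 0.0]
contact_force: [2.2, -4.7, 2.3]
gripper_width: 0.2
```

```bash
python3 -c "
from h import *
togap()"
```

```text
pos [534.4 104.5 114.3] press-rel -46.0 0.4 tool shift [-46.   -0.4  -0. ] yaw err deg -0.03 tilt [ 0.0004 -0.0003] F [ 2.2 -4.7  2.3] w 0.2 t 28.8
```

{"name": "jog_arm", "arguments": {"rows": [[[-0.1,0,0],[0,0,0],0],[[0,0,0],[0,0,0],0]]}}

```text
clock: 29.05
position: [534.4, 104.7, 114.4]
ee_rot: [0.778, -0.628, 0.001, 0.0]
contact_force: [3.0, -7.8, 1.7]
gripper_width: -0.1
```

{"name": "jog_arm", "arguments": {"rows": [[[-0.1,0,0],[0,0,0],0],[[0,0,0],[0,0,0],0]]}}

```text
clock: 29.3
position: [534.3, 104.7, 114.4]
ee_rot: [0.778, -0.628, 0.001, 0.001]
contact_force: [5.3, -11.5, 2.8]
gripper_width: -0.2
```

{"name": "jog_arm", "arguments": {"rows": [[[-0.1,0,0],[0,0,0],0],[[0,0,0],[0,0,0],0]]}}

```text
clock: 29.55
position: [534.3, 104.8, 114.4]
ee_rot: [0.778, -0.628, 0.001, 0.002]
contact_force: [7.5, -16.2, 1.4]
gripper_width: -0.1
```

```bash
python3 -c "
from h import *
togap()"
```

```text
pos [534.3 104.8 114.4] press-rel -45.7 0.4 tool shift [-45.7  -0.4  -0.2] yaw err deg -0.04 tilt [0.0042 0.0007] F [  7.5 -16.2   1.4] w -0.1 t 29.55
```

{"name": "jog_arm", "arguments": {"rows": [[[0,0,0],[0,0,0],0],[[0,0,0],[0,0,0],0],[[0,0,0],[0,0,0],0]]}}

```text
clock: 29.92
position: [534.3, 104.7, 114.4]
ee_rot: [0.778, -0.628, 0.001, 0.002]
contact_force: [8.1, -14.6, 1.9]
gripper_width: -0.1
```

```bash
python3 -c "
from h import *
snap('side','s15');snap('top','t15');togap()
a=cv2.imread('pics/s15.png')[130:330,180:400];b=cv2.imread('pics/t15.png')[140:290,200:430]
cv2.imwrite('pics/s15a.png',cv2.resize(a,None,fx=3,fy=3,interpolation=cv2.INTER_CUBIC));cv2.imwrite('pics/t15a.png',cv2.resize(b,None,fx=3,fy=3,interpolation=cv2.INTER_CUBIC))"
```

```text
s15 t 29.925 [534.3 104.7 114.4] [[0.211, -0.978, 0.0], [-0.978, -0.211, -0.004], [0.004, 0.001, -1.0]] F [  8.1 -14.6   1.9] w -0.1
t15 t 29.975 [534.3 104.8 114.4] [[0.211, -0.978, 0.0], [-0.978, -0.211, -0.004], [0.004, 0.001, -1.0]] F [  5.7 -15.1   1.1] w -0.2
pos [534.3 104.7 114.4] press-rel -45.7 0.5 tool shift [-45.7  -0.4  -0.2] yaw err deg -0.05 tilt [0.004  0.0006] F [  7.1 -15.6   1.4] w -0.5 t 30.025
```

View pics/s15a.png

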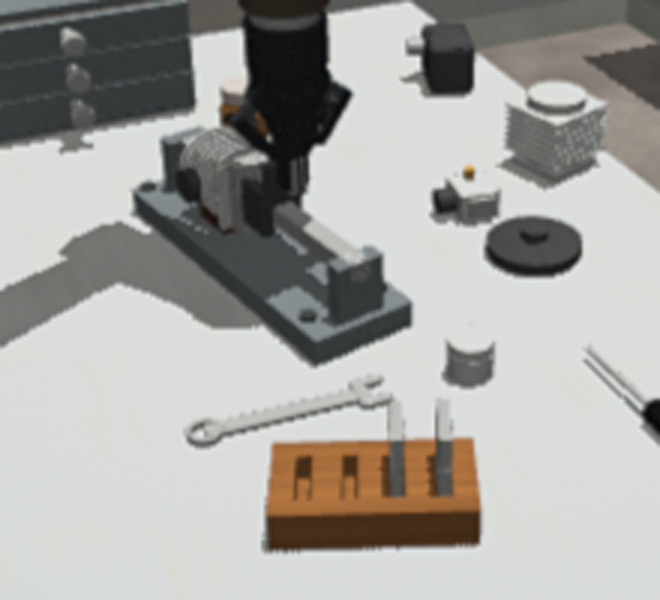

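View pics/t15a.png

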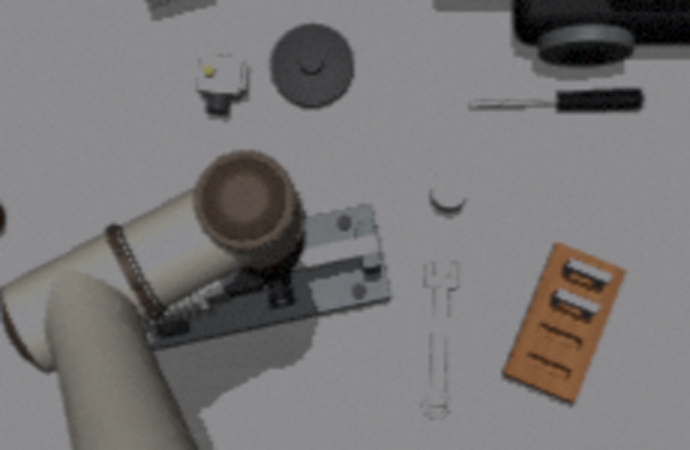

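```bash
python3 -c "
from h import *
print(arm.job_done()); togap()"
```

```text
the job is handed in; nothing more can be done
None
the job is handed in; nothing more can be done
```

I hung two packing pieces on the rail and handed the job in at about 30 s with the ram still pushed by its handle. No verdict was reported.

- **First piece:** the ram still ran through its full stroke to the stop. The tool stopped 42.1 mm behind rail_gap with about 15 N on it. The wrist picture showed the piece still clear of the flange.
- **Second piece:** the ram stopped dead 3.6 mm short of that point, so its travel is about 36 mm. The push held steady at 16–18 N, so I added no third piece.
- **Last pictures:** the other two pieces stand in the rack, and the bystanders in view look unmoved. In those pictures the arm hides the squeezed stack. I saw both pieces hanging upright on the rail just before the final push.
- **Failed checks:** no check failed or disagreed. The last state reading I tried came after the hand-in and was refused.

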